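Sort spatulas and glass stoppers into their trays

TASK

The cleaned things on the lab bench got mixed: sort the two loose spatulas and the two loose glass stoppers into the steel trays, each into the tray that already holds one of its kind. Lay the spatulas flat on the tray's floor, side by side along its length with their scoops towards the same end as the one already there, and lower the stoppers gently, without dropping them, to stand on their flat heads as they do now. What is already in the trays stays there in the same way, and the small crucible, the dish and the tweezers are left where they are.

Things in the scene. Friction and masses are not known exactly. Their poses are not given: they have to be found in the camera images.
- spatula_a_mid (a point): Lab spatula, loose on the bench, to be sorted: 140 mm long in all, lying flat. Black handle 85 mm long, 14 wide, 14 thick, then a 6 mm steel shank and a flat steel scoop 20 wide. The point is half-way along and half-way up (7 mm above what it lies on); x points along it to the scoop, z up. The handle runs from x = -70 to +15 mm; it balances at about x = -7. About 40 g.
- spatula_a_scoop (a point): Point in the scoop of spatula_a, 60 mm along x from spatula_a_mid, 7 mm above what it lies on.
- spatula_b_mid (a point): Lab spatula, loose on the bench, to be sorted: 140 mm long in all, lying flat. Black handle 85 mm long, 14 wide, 14 thick, then a 6 mm steel shank and a flat steel scoop 20 wide. The point is half-way along and half-way up (7 mm above what it lies on); x points along it to the scoop, z up. The handle runs from x = -70 to +15 mm; it balances at about x = -7. About 40 g.
- spatula_b_scoop (a point): Point in the scoop of spatula_b, 60 mm along x from spatula_b_mid, 7 mm above what it lies on.
- spatula_kept_mid (a point): Lab spatula already lying in the spatula tray, near one long wall: 140 mm long in all, lying flat. Black handle 85 mm long, 14 wide, 14 thick, then a 6 mm steel shank and a flat steel scoop 20 wide. The point is half-way along and half-way up (7 mm above what it lies on); x points along it to the scoop, z up. The handle runs from x = -70 to +15 mm; it balances at about x = -7. About 40 g.
- spatula_kept_scoop (a point): Point in the scoop of spatula_kept, 60 mm along x from spatula_kept_mid, 7 mm above what it lies on.
- stopper_a_mid (a point): Amber glass bottle stopper, loose on the bench, to be sorted: stands upside down on its flat round head (38 mm across, 12 high, then a short cone to 16 mm), the plug up: 25 mm across at its foot, 21 at its top, 46 high in all. The point is on its axis, half-way up (23 mm above what it stands on); z points up. About 45 g.
- stopper_b_mid (a point): Amber glass bottle stopper, loose on the bench, to be sorted: stands upside down on its flat round head (38 mm across, 12 high, then a short cone to 16 mm), the plug up: 25 mm across at its foot, 21 at its top, 46 high in all. The point is on its axis, half-way up (23 mm above what it stands on); z points up. About 45 g.
- stopper_kept_mid (a point): Amber glass bottle stopper already in the stopper tray, near one wall: stands upside down on its flat round head (38 mm across, 12 high, then a short cone to 16 mm), the plug up: 25 mm across at its foot, 21 at its top, 46 high in all. The point is on its axis, half-way up (23 mm above what it stands on); z points up. About 45 g.
- spatula_tray: Oblong open steel tray, fixed to the bench: 216 (x) by 180 (y) mm, walls 3 thick, rim 20 mm above the bench, inner floor 3 mm above it. Origin at the centre of its underside; x is its long axis, and the spatula already there lies along x with its scoop to +x, about 66 mm to the -y side of the middle.
- stopper_tray: Square open steel tray, fixed to the bench: 156 by 156 mm, walls 3 thick, rim 20 mm above the bench, inner floor 3 mm above it. Origin at the centre of its underside; the stopper already there stands about 50 mm to the -y side of the middle. The two trays stand left and right and may be swapped.
- crucible: Bystander, to be left alone: small white porcelain crucible, 40 mm across, 32 high, amid the things to sort. Origin at the centre of its underside.
- dish: Bystander, to be left alone: shallow white porcelain dish, 64 mm across, 20 high. Origin at the centre of its underside.
- tweezers: Bystander, to be left alone: flat steel tweezers, 120 mm long, lying flat; they belong to neither kind. Origin at the centre of its underside.

How it is judged (in metres and radians):
At the end, for the whole second after the job is handed in: All three spatulas rest flat (0.1 rad) on the oblong tray's floor, off one another and the rim, middle within 50 mm of the tray's middle lengthwise, within 0.4 rad of its long axis, scoops to +x. All three stoppers stand upright (0.15 rad) on the square tray's floor. All released, at rest (x of spatula_a_mid in the frame of spatula_tray between -0.05 and 0.05 m and y of spatula_a_mid in the frame of spatula_tray between -0.087 and 0.087 m and z of each of spatula_a_mid, spatula_b_mid, spatula_kept_mid in the frame of spatula_tray below 0.017 m and x of each of spatula_a_scoop, spatula_b_scoop, spatula_kept_scoop in the frame of spatula_tray above 0 m and angle between the x axis of each of spatula_a_mid, spatula_b_mid, spatula_kept_mid and the x axis of spatula_tray, either way round below 0.4 rad and angle between the z axis of each of spatula_a_mid, spatula_b_mid, spatula_kept_mid and the z axis of spatula_tray, either way round below 0.1 rad and linear speed of each of spatula_a, spatula_b, spatula_kept, stopper_a, stopper_b, stopper_kept below 0.02 m/s and x of spatula_b_mid in the frame of spatula_tray between -0.05 and 0.05 m and y of spatula_b_mid in the frame of spatula_tray between -0.087 and 0.087 m and x of spatula_kept_mid in the frame of spatula_tray between -0.05 and 0.05 m and y of spatula_kept_mid in the frame of spatula_tray between -0.087 and 0.087 m and x of stopper_a_mid in the frame of stopper_tray between -0.07 and 0.07 m and y of stopper_a_mid in the frame of stopper_tray between -0.07 and 0.07 m and z of each of stopper_a_mid, stopper_b_mid, stopper_kept_mid in the frame of stopper_tray below 0.032 m and angle between each of stopper_a_mid, stopper_b_mid, stopper_kept_mid's own z axis and vertical below 0.15 rad and x of stopper_b_mid in the frame of stopper_tray between -0.07 and 0.07 m and y of stopper_b_mid in the frame of stopper_tray between -0.07 and 0.07 m and x of stopper_kept_mid in the frame of stopper_tray between -0.07 and 0.07 m and y of stopper_kept_mid in the frame of stopper_tray between -0.07 and 0.07 m); the robot touches nothing.
It fails at once if a bystander is shifted by more than 30 mm (distance of any of crucible, dish, tweezers from where it was at the start of the episode above 0.03 m).
It fails at once if a glass stopper falls free, faster than 0.9 m/s (a drop of some 40 mm) ((linear speed of stopper_a above 0.9 m/s and contact force between stopper_a and the fingers below 0.05 N) or (linear speed of stopper_b above 0.9 m/s and contact force between stopper_b and the fingers below 0.05 N) or (linear speed of stopper_kept above 0.9 m/s and contact force between stopper_kept and the fingers below 0.05 N)).
It also fails if it takes over 72 s, if anything falls off the work surface, if the arm or the gripper's body presses on something with over 40 N, if the wrist force passes 120 N, or if a joint passes its speed limit or range.

ROBOT

A 6-joint arm with a two-finger parallel gripper is mounted at the origin on the work surface. World frame = base frame: x ahead of the robot, y to its left, z up, the work surface at z = 0. Lengths are in m, angles in degrees, forces in N, time in s.
With the tool pointing down it reaches from about 0.35 to 0.875 m from the base axis. Payload 4.2 kg.
Tool frame: the origin (TCP) lies midway between the tips of the shut fingers; the grasp point (between the pads) lies 19 mm behind it; z points along the fingers, y is the direction in which the jaws open and shut (so a half turn about z gives the same grasp; the last joint's range is limited). The gripper opens to 87 mm and grips with 3 to 60 N. Pads are 19 mm wide; open, the fingers measure 117 mm over their backs; the gripper's body (75 mm by 190 mm) begins 51 mm behind the grasp point.
Start: joints at [78.3, 22.042, 0.453, 0, -68.411, -14.817], TCP at [0.279, 0.559, 0.223] pointing down, gripper open.
Joint ranges: [-179.83, 179.83], [-69.29, 118.12], [-61.27, 80.66], [-181.25, 117.63], [-171.15, -9.14], [-177.46, 177.46]. Speed limits (degrees/s): [159.86, 159.86, 180, 180, 180, 180].

INTERFACE

Orientations are given as a 3x3 rotation matrix whose columns are the frame's x, y, z axes.
In Python, from station import r gives the robot as it stands.
- The arm moves only by the tool play_rows, never from a script. Its argument "commands" is a list that holds one entry, the list of rows, each a list of 7 numbers: the shift along the world's x, y, z in m, then the turn, a rotation vector about the world's x, y, z in rad, then the closure, from 0 (fully open) to 1 (shut). A call has 1 to 5 rows; each row is the pose to reach, as a shift and turn from the pose commanded when the call began; what a row does not reach only later rows make up. A row lasts 1/10 s, in which the tool goes at most 50 mm and 8.59 degrees, less where a joint would pass 70% of its speed; a pose out of reach is approached as far as the arm can. A call with a gripper value outside its range is refused whole. The fingers move at their own pace and stop on an object; the grip force is fixed at half the most. Time passes only in rows, so rows that repeat a pose let the fingers close. It gives the time, the measured TCP pose, the force and the opening at its end, in the units of the state.
- r.sense(): the state, without advancing time (a new reading comes with each control period).
- r.capture(name): name is "scene" or "top" or "wrist"; returns a dict with "image" (384x512x3 uint8, red, green, blue), "range_z" (384x512 float32, m along the optical axis (not along the pixel's ray), 0 where there is no reading), "intrinsics" (3x3 intrinsics, pixels), "extrinsics" (4x4, takes a point from camera to world coordinates); the wrist camera has in their place "mount" (4x4, takes a point from camera to tool coordinates, whose origin is the TCP and whose axes are the flange's). Camera axes: x right, y up, looking along -z (the intrinsics and any distortion apply to the point x, -y, -z); pixel columns grow to the right and rows downward; lengths in m; the calibration is good to about 2 mm. A picture is of the moment at which its call begins: read the wrist's pose just before it.
- r.finish_job(): hands the job in, once; it reports no verdict.
The state is a dict: "time_s": time; "joints": joint angles; "joint_velocities": joint speeds; "effort": joint torques, N m; "tcp_pos": TCP position; "ee_rot": TCP orientation; "wrist_force": force on the tool from outside, world axes, zero at the start; "moment": the same for the moment, N m; "gripper_width": opening from 0.0 (shut) to 1.0 (fully open).
Only numpy, scipy, OpenCV 4.12 (cv2) and the standard library are available. Lean on these libraries where they do the work, as an engineer would, in place of code of your own. Each camera call takes 0.05 s, during which the arm holds its last target. There are 200 camera calls.

## Working session

There is one attempt and no reset: what is moved stays moved. The work goes in short steps, Python scripts to look and compute and a tool call to move; the robot and the scene stay as the last step left them, time stands still between calls to the robot, and variables do not carry over. Pictures are saved under pics/ and viewed, about 8 in all and at most 12, crops included, and the job is handed in when it is done.

Besides the shell and the picture viewer there is one more tool, called as name(argument=value, ...) on one line, values as JSON. play_rows: Moves the arm, as the interface text tells. Its arguments: {"type":"object","properties":{"commands":{"type":"array","items":{"type":"array","items":{"type":"array","items":{"type":"number"}}}}},"required":["commands"]}

```bash
ls; mkdir -p pics; python3 - <<'E'
from station import r
import cv2,numpy as np
s=r.sense();print(s)
for n in("top","scene"):
    c=r.capture(n);np.savez(f'{n}.npz',**c);cv2.imwrite(f'pics/{n}.png',cv2.resize(c['image'][:,:,::-1],(768,576)));print(c['intrinsics'],c['extrinsics'],c.keys())
E
```

```text
pics
{'time_s': 0.0, 'joints': array([ 7.83000778e+01,  2.20889698e+01,  3.79799632e-01, -3.03733470e-02,
       -6.84117248e+01, -1.48171256e+01]), 'joint_velocities': array([-0.08657787, -0.06943411,  0.0440518 ,  0.04949903, -0.02172469,
       -0.00878766]), 'effort': array([-1.36790122e-04, -3.90668428e+01,  1.87401813e+01,  4.21997845e+00,
        1.09921544e-02, -1.83057668e-04]), 'tcp_pos': array([0.27874031, 0.55871731, 0.22147504]), 'ee_rot': array([[ 8.94714258e-01, -4.46638072e-01, -9.10558057e-04],
       [-4.46638996e-01, -8.94712100e-01, -1.96616758e-03],
       [ 6.34779860e-05,  2.16584890e-03, -9.99997653e-01]]), 'wrist_force': array([-0.27492136, -0.23445737, -0.91349058]), 'moment': array([0.03936119, 0.01454824, 0.01052521]), 'gripper_width': 1.0023588256557112}
[[444.71936348   0.         255.04902383]
 [  0.         444.71936348 180.93027311]
 [  0.           0.           1.        ]] [[-0.01927151  0.9834335  -0.18024193  0.4142938 ]
 [-0.99960153 -0.02267058 -0.01681724 -0.04232527]
 [-0.02062483  0.17984601  0.98347853  1.12333392]
 [ 0.          0.          0.          1.        ]] dict_keys(['image', 'range_z', 'intrinsics', 'extrinsics'])
[[437.69012028   0.         252.25802216]
 [  0.         437.69012028 196.88402884]
 [  0.           0.           1.        ]] [[ 0.47265844 -0.74185938  0.47564553  1.19650987]
 [ 0.88122346  0.40172341 -0.24912549 -0.32590571]
 [-0.00626186  0.53690126  0.84362185  1.10688591]
 [ 0.          0.          0.          1.        ]] dict_keys(['image', 'range_z', 'intrinsics', 'extrinsics'])
```

View pics/top.png

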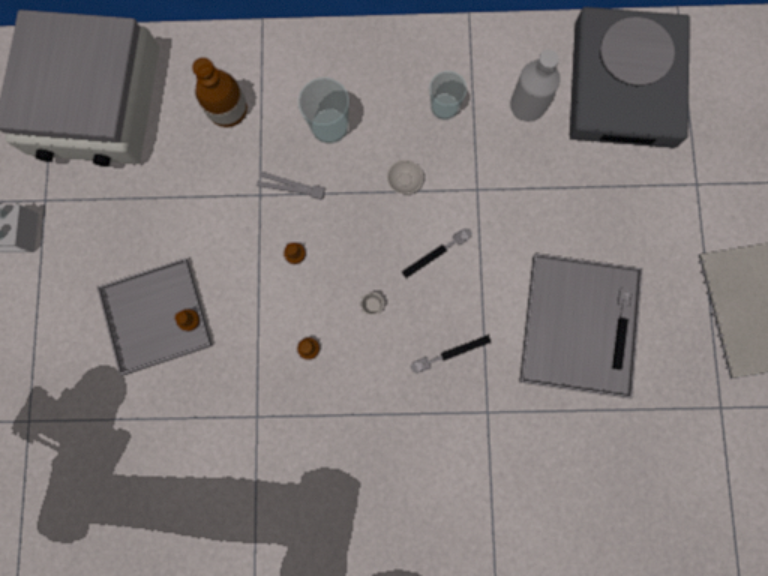

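View pics/scene.png

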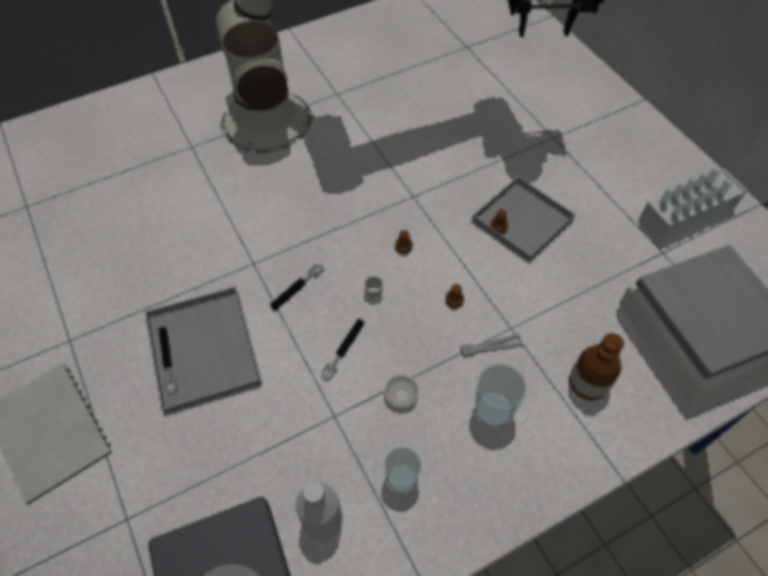

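The top view shows the stopper tray on the left, with its kept stopper at (187,320). The spatula tray is on the right, with its kept spatula at (622,330) and scoop up, towards +x. The loose stoppers are at (294,253) and (308,348). The loose spatulas are at (425,262) with the scoop at (462,237), and at (466,347) with the scoop at (421,365). The crucible is at (374,302).

```bash
cat > h.py <<'E'
import numpy as np,cv2
def ray(c,uv,z,T=None):
    T=c['extrinsics'] if T is None else T;K=c['intrinsics'];uv=np.atleast_2d(uv).astype(float)
    d=np.c_[(uv[:,0]-K[0,2])/K[0,0],-(uv[:,1]-K[1,2])/K[1,1],-np.ones(len(uv))]@T[:3,:3].T
    o=T[:3,3];return o+d*((z-o[2])/d[:,2])[:,None]
def amber(im):
    h=cv2.cvtColor(im,cv2.COLOR_RGB2HSV);return ((h[...,0]<20)&(h[...,1]>130)&(h[...,2]>30)).astype(np.uint8)
def black(im): return (im.max(2)<45).astype(np.uint8)
def blobs(m,lo,hi):
    for k in cv2.findContours(m,cv2.RETR_EXTERNAL,cv2.CHAIN_APPROX_NONE)[0]:
        a=cv2.contourArea(k)
        if lo<a<hi: yield k[:,0,:],a
E
python3 - <<'E'
from h import *
np.set_printoptions(precision=4,suppress=True)
for n in('top','scene'):
    c=dict(np.load(n+'.npz'));im=c['image'];print(n)
    for k,a in blobs(amber(im),25,400):
        mm=k.mean(0);print('amber',a,mm*1.5,ray(c,mm,.02)[0])
    for k,a in blobs(black(im),60,500):
        rc=cv2.minAreaRect(ray(c,k,.012)[:,:2].astype(np.float32)*1000);print('black',a,k.mean(0)*1.5,rc)
c=dict(np.load('top.npz'))
for q in([(100,288),(190,261),(213,344),(123,373)],[(534,255),(641,268),(631,396),(520,381)]):
    p=ray(c,np.array(q)/1.5,.02)[:,:2];print(p,p.mean(0),[np.linalg.norm(p[i]-p[i-1]) for i in range(4)])
    e=p[[0]]+p[[1]]-p[[2]]-p[[3]];print('x axis deg',np.degrees(np.arctan2(e[0,1],e[0,0])))
S=np.array([(462,237),(421,365),(625,298),(374,298),(406,176),(290,185)])/1.5
print(ray(c,S,.01))
E
```

```text
top
amber 133.5 [307.9054 347.7162] [0.4913 0.1023 0.02  ]
amber 151.0 [186.7125 319.0125] [0.5432 0.3052 0.02  ]
amber 123.5 [294.2432 252.4459] [0.6526 0.1256 0.02  ]
black 114.5 [465.3806 346.8582] ((487.833740234375, -157.86978149414062), (10.923469543457031, 82.88294219970703), 19.889892578125)
black 167.5 [619.3562 343.1096] ((489.1693420410156, -411.72509765625), (14.746272087097168, 83.64936828613281), 78.31613159179688)
black 108.5 [424.1053 260.3158] ((635.3473510742188, -93.8524169921875), (11.405295372009277, 81.84159851074219), 32.74380874633789)
black 144.0 [627.6951 138.8963] ((843.3648071289062, -455.31195068359375), (101.04257202148438, 14.022006034851074), 83.52957153320312)
black 99.5 [574.6228  80.4035] ((963.1385498046875, -371.6156005859375), (18.152782440185547, 232.23822021484375), 86.52323150634766)
scene
amber 83.0 [454.3125 296.0625] [0.6561 0.1251 0.02  ]
amber 72.5 [403.2097 242.371 ] [0.4938 0.1016 0.02  ]
amber 72.0 [499.7 221.1] [0.542  0.3081 0.02  ]
black 101.0 [711.75   436.2097] ((1110.6602783203125, 372.08184814453125), (13.652599334716797, 107.59
[... 794 characters left out ...]
.9571075439453), 64.33016967773438)
[[0.599  0.4544]
 [0.642  0.303 ]
 [0.5007 0.26  ]
 [0.456  0.4079]] [0.5494 0.3563] [np.float64(0.15030441889509422), np.float64(0.15738323957057096), np.float64(0.14769688388786462), np.float64(0.15452218415334537)]
x axis deg 17.462822255380328
[[ 0.6387 -0.2786]
 [ 0.6123 -0.4551]
 [ 0.4028 -0.4205]
 [ 0.4302 -0.2434]] [ 0.521  -0.3494] [np.float64(0.2113749671812867), np.float64(0.1784290426318547), np.float64(0.212307509727748), np.float64(0.17917378696854644)]
x axis deg -9.479535052156317
[[ 0.6749 -0.1602  0.01  ]
 [ 0.4596 -0.0838  0.01  ]
 [ 0.5638 -0.4278  0.01  ]
 [ 0.5731 -0.008   0.01  ]
 [ 0.7862 -0.0673  0.01  ]
 [ 0.7751  0.1351  0.01  ]]
```

play_rows(commands=[[[0.05,-0.058,0,0,0,0,0],[0.1,-0.115,0,0,0,0,0],[0.15,-0.173,-0.01,0,0,0,0],[0.15,-0.173,-0.02,0,0,0,0],[0.15,-0.173,-0.02,0,0,0,0]]])

```text
time_s: 0.6
tcp_pos: [0.4301, 0.3833, 0.2017]
ee_rot: [[0.894, -0.448, -0.001], [-0.448, -0.894, -0.001], [-0.0, 0.002, -1.0]]
wrist_force: [0.6, 0.2, -0.2]
gripper_width: 1.0
```

play_rows(commands=[[[0.03,-0.035,0,0,0,0,0.3],[0.06,-0.07,0,0,0,0,0.3],[0.09,-0.105,-0.01,0,0,0,0.3],[0.12,-0.14,-0.02,0,0,0,0.3],[0.15,-0.173,-0.02,0,0,0,0.3]]])

```text
time_s: 1.1
tcp_pos: [0.5788, 0.211, 0.1805]
ee_rot: [[0.895, -0.447, -0.004], [-0.447, -0.895, -0.002], [-0.003, 0.003, -1.0]]
wrist_force: [0.7, 0.6, -0.3]
gripper_width: 0.718
```

play_rows(commands=[[[0.03,-0.035,0,0,0,0,0.4],[0.055,-0.065,-0.01,0,0,0,0.4],[0.075,-0.087,-0.03,0,0,0,0.4],[0.075,-0.087,-0.03,0,0,0,0.4],[0.075,-0.087,-0.03,0,0,0,0.4]]])

```text
time_s: 1.6
tcp_pos: [0.6536, 0.1254, 0.1512]
ee_rot: [[0.894, -0.448, -0.002], [-0.448, -0.894, -0.001], [-0.002, 0.002, -1.0]]
wrist_force: [0.2, 0.8, 0.1]
gripper_width: 0.6
```

```bash
cat > w.py <<'E'
from station import r
from h import *
import sys
np.set_printoptions(precision=4,suppress=True)
s=r.sense();c=r.capture('wrist');T=np.eye(4);T[:3,:3]=s['ee_rot'];T[:3,3]=s['tcp_pos'];T=T@c['mount']
print('t',s['time_s'],'tcp',s['tcp_pos'],'w',s['gripper_width'],'F',s['wrist_force'],'hx',np.degrees(np.arctan2(s['ee_rot'][1,0],s['ee_rot'][0,0])),'j',s['joints'])
im=c['image'];cv2.imwrite('pics/'+sys.argv[1]+'.png',im[:,:,::-1])
for k,a in blobs(amber(im),300,1e5):
    # topmost-plane plug/head by ray on z=.02 mean, and head outline circle at z=.006
    p=ray(c,k,.006,T)[:,:2].astype(np.float32)*1000;print('amber',a,k.mean(0),'mean@.02',ray(c,k.mean(0),.02,T)[0],'head circle',cv2.minEnclosingCircle(p))
    m=np.zeros(im.shape[:2],np.uint8);cv2.fillPoly(m,[k],1)
    v,u=np.nonzero(m&(c['range_z']>0));z=c['range_z'][v,u];K=c['intrinsics']
    P=np.c_[(u-K[0,2])/K[0,0]*z,-(v-K[1,2])/K[1,1]*z,-z]@T[:3,:3].T+T[:3,3];t=P[P[:,2]>P[:,2].max()-.006]
    print('  depth top',P[:,2].max(),t.mean(0))
for k,a in blobs(black(im),800,1e5):
    print('black',a,k.mean(0),cv2.minAreaRect(ray(c,k,.012,T)[:,:2].astype(np.float32)*1000))
E
python3 w.py w1
```

```text
t 1.6 tcp [0.6536 0.1254 0.1512] w 0.6001779060755306 F [0.1527 0.792  0.132 ] hx -26.60264250020281 j [ 24.7524  29.006    1.1716  -0.0113 -62.3181  38.6503]
amber 1189.5 [254.964  176.9369] mean@.02 [0.655  0.1267 0.02  ] head circle ((650.900634765625, 128.78871154785156), 20.64413070678711)
  depth top 0.046636966919643696 [0.6529 0.1275 0.0447]
black 10108.5 [417.5334 284.2986] ((480.9071044921875, 31.459861755371094), (194.59703063964844, 103.30155944824219), 63.410301208496094)
black 36602.5 [214.211  335.5003] ((517.12939453125, 195.094970703125), (585.453369140625, 184.74462890625), 63.33964157104492)
black 1120.0 [324.4357 247.1143] ((558.0406494140625, 90.48827362060547), (49.49525833129883, 43.754756927490234), 63.41527557373047)
black 1101.0 [189.7681 247.4638] ((624.1229858398438, 222.47805786132812), (49.29648971557617, 43.70879364013672), 63.39839172363281)
black 1738.0 [485.4278  88.3866] ((633.5106201171875, -87.94208526611328), (18.96359634399414, 80.28759002685547), 32.914207458496094)
```

play_rows(commands=[[[0,0.002,-0.04,0,0,0,0.4],[0,0.002,-0.08,0,0,0,0.4],[0,0.002,-0.11,0,0,0,0.4],[0,0.002,-0.13,0,0,0,0.4],[0,0.002,-0.13,0,0,0,0.4]]])

```text
time_s: 2.15
tcp_pos: [0.6515, 0.1291, 0.0202]
ee_rot: [[0.896, -0.445, -0.005], [-0.445, -0.896, -0.002], [-0.004, 0.004, -1.0]]
wrist_force: [0.1, -0.1, -0.2]
gripper_width: 0.602
```

play_rows(commands=[[[0,0,0,0,0,0,1],[0,0,0,0,0,0,1],[0,0,0,0,0,0,1],[0,0,0,0,0,0,1],[0,0,0.005,0,0,0,1]]])

```text
time_s: 2.65
tcp_pos: [0.6537, 0.1281, 0.0277]
ee_rot: [[0.895, -0.447, -0.001], [-0.447, -0.895, -0.0], [-0.001, 0.0, -1.0]]
wrist_force: [1.1, 0.8, -0.4]
gripper_width: 0.252
```

play_rows(commands=[[[0,0,0.03,0,0,0,1],[0,0,0.07,0,0,0,1],[-0.01,0.035,0.085,0,0,0,1],[-0.024,0.08,0.085,0,0,0,1],[-0.036,0.12,0.085,0,0,0,1]]])

```text
time_s: 3.15
tcp_pos: [0.618, 0.2495, 0.1144]
ee_rot: [[0.894, -0.448, 0.002], [-0.448, -0.894, 0.002], [0.001, -0.003, -1.0]]
wrist_force: [0.1, 0.6, -0.2]
gripper_width: 0.25
```

play_rows(commands=[[[-0.012,0.04,0,0,0,0,1],[-0.024,0.08,0,0,0,0,1],[-0.034,0.115,0,0,0,0,1],[-0.038,0.128,0,0,0,0,1],[-0.038,0.128,-0.01,0,0,0,1]]])

```text
time_s: 3.65
tcp_pos: [0.5802, 0.3787, 0.1041]
ee_rot: [[0.896, -0.444, 0.003], [-0.444, -0.896, 0.003], [0.002, -0.004, -1.0]]
wrist_force: [0.2, -0.7, -0.4]
gripper_width: 0.255
```

```bash
python3 w.py w2
```

```text
t 3.65 tcp [0.5802 0.3787 0.1041] w 0.25475823113712087 F [ 0.2054 -0.7451 -0.3965] hx -26.34268403349579 j [ 46.482   33.6688   2.1886   0.0339 -58.2904  17.1577]
amber 2933.0 [257.7661 231.0596] mean@.02 [0.5516 0.3926 0.02  ] head circle ((545.1743774414062, 396.62030029296875), 33.37882614135742)
  depth top 0.125727172335242 [0.5832 0.3772 0.1237]
amber 2018.5 [361.4698 196.8725] mean@.02 [0.5419 0.3074 0.02  ] head circle ((534.4671020507812, 304.78668212890625), 26.25010108947754)
  depth top 0.049732376314817084 [0.5423 0.3076 0.0477]
black 10162.0 [356.93   283.5412] ((466.2340393066406, 332.9791564941406), (138.17323303222656, 86.66480255126953), 63.88888931274414)
black 34102.5 [226.1487 335.56  ] ((477.3707275390625, 433.1052551269531), (492.8192138671875, 155.47265625), 63.94536209106445)
black 873.0 [290.9672 244.8852] ((525.4551391601562, 371.96160888671875), (25.635560989379883, 38.294349670410156), 66.54691314697266)
black 865.0 [223.4    244.6083] ((552.5358276367188, 426.8996276855469), (25.154552459716797, 37.96784591674805), 57.9364128112793)
```

View pics/w2.png

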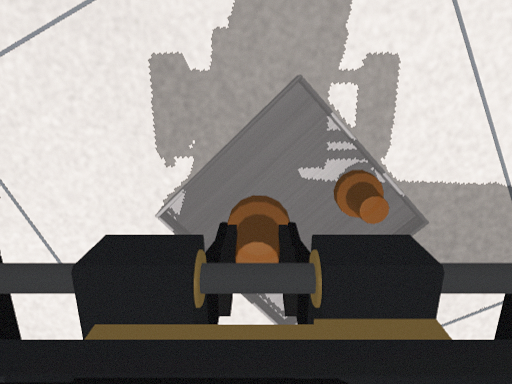

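Wrist view: held stopper upright between the fingers at (257,230), kept stopper at (362,197). The tray corners are at (300,77), (160,213) and (427,218). The target spot is inside the tray and clear, so I'll lower it.

play_rows(commands=[[[0,-0.001,-0.03,0,0,0,1],[0,-0.002,-0.055,0,0,0,1],[0,-0.002,-0.068,0,0,0,1],[0,-0.002,-0.073,0,0,0,1],[0,-0.002,-0.075,0,0,0,1]]])

```text
time_s: 4.2
tcp_pos: [0.5805, 0.3728, 0.0281]
ee_rot: [[0.894, -0.447, -0.0], [-0.447, -0.894, -0.002], [0.0, 0.002, -1.0]]
wrist_force: [-1.8, -3.6, 7.0]
gripper_width: 0.254
```

play_rows(commands=[[[0,0,-0.001,0,0,0,1],[0,0,-0.002,0,0,0,1],[0,0,-0.003,0,0,0,1],[0,0,-0.003,0,0,0,1],[0,0,-0.003,0,0,0,1]]])

```text
time_s: 4.7
tcp_pos: [0.5806, 0.3729, 0.028]
ee_rot: [[0.895, -0.446, 0.001], [-0.446, -0.895, -0.001], [0.001, 0.001, -1.0]]
wrist_force: [-4.3, -5.0, 10.2]
gripper_width: 0.253
```

It's touching the floor (10 N). I'll ease off, open, rise and go to stopper B at (0.4925,0.102).

play_rows(commands=[[[0,0,0.003,0,0,0,1],[0,0,0.003,0,0,0,0.5],[0,0,0.003,0,0,0,0.4],[0,0,0.003,0,0,0,0.4],[0,0,0.02,0,0,0,0.4]]])

```text
time_s: 5.2
tcp_pos: [0.5784, 0.3731, 0.0416]
ee_rot: [[0.895, -0.447, -0.005], [-0.447, -0.895, -0.004], [-0.003, 0.005, -1.0]]
wrist_force: [-0.0, -0.3, 0.2]
gripper_width: 0.527
```

play_rows(commands=[[[0,0,0.04,0,0,0,0.4],[0,-0.01,0.08,0,0,0,0.4],[-0.012,-0.05,0.1,0,0,0,0.4],[-0.028,-0.095,0.1,0,0,0,0.4],[-0.044,-0.14,0.1,0,0,0,0.4]]])

```text
time_s: 5.7
tcp_pos: [0.5357, 0.2335, 0.1452]
ee_rot: [[0.895, -0.446, 0.001], [-0.446, -0.895, 0.001], [0.001, -0.002, -1.0]]
wrist_force: [0.9, -0.9, 0.1]
gripper_width: 0.599
```

play_rows(commands=[[[-0.015,-0.045,0,0,0,0,0.4],[-0.03,-0.09,0,0,0,0,0.4],[-0.044,-0.134,0,0,0,0,0.4],[-0.044,-0.134,0,0,0,0,0.4],[-0.044,-0.134,0,0,0,0,0.4]]])

```text
time_s: 6.2
tcp_pos: [0.4922, 0.0997, 0.145]
ee_rot: [[0.894, -0.448, 0.001], [-0.448, -0.894, 0.001], [0.001, -0.001, -1.0]]
wrist_force: [0.3, 1.6, 0.6]
gripper_width: 0.6
```

```bash
python3 w.py w3|grep -v black
```

```text
t 6.2 tcp [0.4922 0.0997 0.145 ] w 0.5999902377021672 F [0.3492 1.5583 0.5659] hx -26.59124621234945 j [ 30.006   14.4187 -22.9989   0.0106 -52.5033  33.3963]
amber 1504.5 [ 33.9161 231.5804] mean@.02 [0.5408 0.3099 0.02  ] head circle ((535.0736694335938, 324.0337829589844), 33.34383773803711)
  depth top 0.0496730826740705 [0.5409 0.305  0.0476]
amber 1233.5 [254.2301 181.4867] mean@.02 [0.492  0.1028 0.02  ] head circle ((487.8868713378906, 105.37187194824219), 20.72566032409668)
  depth top 0.047138830351493854 [0.49   0.1037 0.0448]
```

play_rows(commands=[[[-0.001,0.003,-0.04,0,0,0,0.4],[-0.001,0.003,-0.08,0,0,0,0.4],[-0.001,0.003,-0.11,0,0,0,0.4],[-0.001,0.003,-0.125,0,0,0,0.4],[-0.001,0.003,-0.125,0,0,0,0.4]]])

```text
time_s: 6.75
tcp_pos: [0.4901, 0.1038, 0.0169]
ee_rot: [[0.895, -0.445, -0.005], [-0.445, -0.896, -0.003], [-0.003, 0.004, -1.0]]
wrist_force: [-0.7, -0.3, -0.5]
gripper_width: 0.595
```

play_rows(commands=[[[0,0,0,0,0,0,1],[0,0,0,0,0,0,1],[0,0,0,0,0,0,1],[0,0,0,0,0,0,1],[0,0,0.005,0,0,0,1]]])

```text
time_s: 7.25
tcp_pos: [0.4908, 0.1031, 0.0248]
ee_rot: [[0.895, -0.447, -0.0], [-0.447, -0.895, -0.0], [-0.0, 0.0, -1.0]]
wrist_force: [-0.5, -0.5, -1.4]
gripper_width: 0.256
```

play_rows(commands=[[[0,0,0.03,0,0,0,1],[0,0,0.07,0,0,0,1],[0,0.035,0.085,0,0,0,1],[0,0.08,0.085,0,0,0,1],[0,0.125,0.085,0,0,0,1]]])

```text
time_s: 7.75
tcp_pos: [0.4913, 0.2295, 0.1115]
ee_rot: [[0.894, -0.448, 0.002], [-0.448, -0.894, 0.002], [0.001, -0.003, -1.0]]
wrist_force: [1.1, 0.8, 0.1]
gripper_width: 0.255
```

play_rows(commands=[[[0.005,0.045,0,0,0,0,1],[0.01,0.09,0,0,0,0,1],[0.015,0.13,0,0,0,0,1],[0.019,0.152,0,0,0,0,1],[0.019,0.152,-0.01,0,0,0,1]]])

```text
time_s: 8.25
tcp_pos: [0.5111, 0.3841, 0.101]
ee_rot: [[0.896, -0.444, 0.004], [-0.444, -0.896, 0.004], [0.002, -0.005, -1.0]]
wrist_force: [0.2, 0.7, -1.1]
gripper_width: 0.254
```

play_rows(commands=[[[0,0,-0.03,0,0,0,1],[0,0,-0.055,0,0,0,1],[0,0,-0.066,0,0,0,1],[0,0,-0.071,0,0,0,1],[0,0,-0.073,0,0,0,1]]])

```text
time_s: 8.75
tcp_pos: [0.5104, 0.38, 0.0269]
ee_rot: [[0.895, -0.447, 0.0], [-0.447, -0.895, 0.0], [0.0, -0.0, -1.0]]
wrist_force: [0.2, -0.2, -0.9]
gripper_width: 0.254
```

play_rows(commands=[[[0,0,-0.001,0,0,0,1],[0,0,-0.002,0,0,0,1],[0,0,-0.002,0,0,0,1]]])

```text
time_s: 9.05
tcp_pos: [0.5103, 0.3805, 0.0254]
ee_rot: [[0.895, -0.446, 0.001], [-0.446, -0.895, 0.001], [0.0, -0.001, -1.0]]
wrist_force: [-0.6, 0.5, 0.5]
gripper_width: 0.255
```

play_rows(commands=[[[0,0,-0.001,0,0,0,1],[0,0,-0.002,0,0,0,1],[0,0,-0.002,0,0,0,1]]])

```text
time_s: 9.35
tcp_pos: [0.5105, 0.3808, 0.0248]
ee_rot: [[0.895, -0.446, 0.002], [-0.446, -0.895, 0.001], [0.001, -0.001, -1.0]]
wrist_force: [-1.6, -0.9, 7.8]
gripper_width: 0.254
```

play_rows(commands=[[[0,0,0.002,0,0,0,1],[0,0,0.002,0,0,0,0.5],[0,0,0.002,0,0,0,0.4],[0,0,0.002,0,0,0,0.4],[0,0,0.02,0,0,0,0.4]]])

```text
time_s: 9.85
tcp_pos: [0.5084, 0.3786, 0.0398]
ee_rot: [[0.894, -0.447, -0.005], [-0.447, -0.894, -0.005], [-0.002, 0.006, -1.0]]
wrist_force: [-0.2, 0.0, -0.2]
gripper_width: 0.533
```

play_rows(commands=[[[0,0,0.04,0,0,0,0.4],[0,0,0.08,0,0,0,0.4],[0.01,-0.035,0.11,0,0,0,0.4],[0.02,-0.08,0.12,0,0,-0.1,0.4],[0.03,-0.125,0.12,0,0,-0.2,0.4]]])

```text
time_s: 10.35
tcp_pos: [0.5411, 0.2551, 0.165]
ee_rot: [[0.787, -0.617, 0.004], [-0.617, -0.787, 0.003], [0.001, -0.005, -1.0]]
wrist_force: [0.8, -0.3, -0.2]
gripper_width: 0.601
```

play_rows(commands=[[[0.012,-0.045,0,0,0,-0.1,0.4],[0.024,-0.09,0,0,0,-0.2,0.4],[0.036,-0.135,0,0,0,-0.3,0.4],[0.048,-0.18,0,0,0,-0.338,0.4],[0.06,-0.225,0,0,0,-0.338,0.4]]])

```text
time_s: 10.85
tcp_pos: [0.6002, 0.0284, 0.1625]
ee_rot: [[0.539, -0.842, -0.0], [-0.842, -0.539, -0.0], [-0.0, 0.0, -1.0]]
wrist_force: [1.2, 0.8, 0.2]
gripper_width: 0.603
```

play_rows(commands=[[[0.015,-0.045,0,0,0,0,0.4],[0.03,-0.09,0,0,0,0,0.4],[0.04,-0.136,0,0,0,0,0.4],[0.04,-0.136,0,0,0,0,0.4]]])

```text
time_s: 11.25
tcp_pos: [0.6403, -0.111, 0.1615]
ee_rot: [[0.534, -0.845, -0.001], [-0.845, -0.534, -0.001], [0.0, 0.001, -1.0]]
wrist_force: [-0.1, 1.1, -0.5]
gripper_width: 0.597
```

```bash
python3 w.py w4
```

```text
t 11.25 tcp [ 0.6403 -0.111   0.1615] w 0.5971394240912393 F [-0.126   1.0689 -0.5372] hx -57.721580414593866 j [  4.4249  27.0137  -0.6754   0.0516 -62.3658  27.8296]
black 36138.5 [218.5016 336.2404] ((555.5397338867188, 25.0172119140625), (604.1748046875, 190.5811767578125), 32.24007034301758)
black 1125.5 [324.2766 247.2199] ((535.5211181640625, -89.3970947265625), (51.13446807861328, 45.181724548339844), 32.30281066894531)
black 1101.0 [190.2324 247.3451] ((664.3307495117188, -7.983573913574219), (51.379940032958984, 45.142303466796875), 32.28957748413086)
black 9269.5 [417.0232 272.9968] ((419.637939453125, -105.39834594726562), (184.88076782226562, 184.23638916015625), 89.41307830810547)
black 973.5 [253.0856 189.7807] ((633.5196533203125, -93.56190490722656), (12.45004653930664, 84.15695190429688), 32.42661666870117)
```

View pics/w4.png

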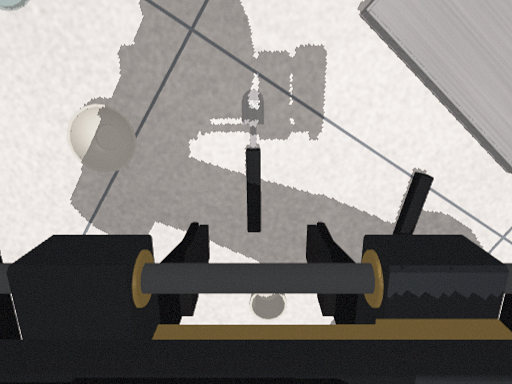

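Spatula A is aligned with the tool. Its handle runs from (253,148) to (253,230), with the scoop ahead at (254,105). I'll grasp at its balance point (0.646,-0.111).

play_rows(commands=[[[0.006,0,-0.04,0,0,0,0.4],[0.006,0,-0.08,0,0,0,0.4],[0.006,0,-0.12,0,0,0,0.4],[0.006,0,-0.145,0,0,0,0.4],[0.006,0,-0.155,0,0,0,0.4]]])

```text
time_s: 11.8
tcp_pos: [0.6436, -0.1045, 0.0042]
ee_rot: [[0.54, -0.841, -0.006], [-0.841, -0.54, 0.0], [-0.003, 0.005, -1.0]]
wrist_force: [-0.0, 0.3, -0.9]
gripper_width: 0.601
```

play_rows(commands=[[[0,0,-0.001,0,0,0,0.4],[0,0,-0.001,0,0,0,1],[0,0,-0.001,0,0,0,1],[0,0,-0.001,0,0,0,1],[0,0,-0.001,0,0,0,1]]])

```text
time_s: 12.3
tcp_pos: [0.6466, -0.1057, 0.0078]
ee_rot: [[0.54, -0.842, 0.002], [-0.842, -0.54, 0.0], [0.001, -0.002, -1.0]]
wrist_force: [-0.2, 0.8, -0.6]
gripper_width: 0.315
```

play_rows(commands=[[[0,0,0,0,0,0,1],[0,0,0.01,0,0,0,1],[0,0,0.03,0,0,0,1]]])

```text
time_s: 12.6
tcp_pos: [0.6446, -0.1058, 0.0356]
ee_rot: [[0.539, -0.842, -0.004], [-0.842, -0.539, 0.0], [-0.002, 0.003, -1.0]]
wrist_force: [0.2, -1.1, 0.1]
gripper_width: 0.148
```

play_rows(commands=[[[0,0,0.04,0,0,0,1],[-0.01,-0.025,0.065,0,0,0.12,1],[-0.025,-0.06,0.075,0,0,0.26,1],[-0.045,-0.095,0.075,0,0,0.4,1],[-0.065,-0.13,0.075,0,0,0.54,1]]])

```text
time_s: 13.1
tcp_pos: [0.5807, -0.2368, 0.113]
ee_rot: [[0.899, -0.439, 0.002], [-0.439, -0.899, -0.0], [0.002, -0.001, -1.0]]
wrist_force: [-0.7, -0.3, -0.1]
gripper_width: 0.143
```

play_rows(commands=[[[-0.02,-0.035,0,0,0,0.14,1],[-0.045,-0.07,0,0,0,0.28,1],[-0.065,-0.11,0,0,0,0.3,1],[-0.073,-0.123,0,0,0,0.3,1],[-0.073,-0.123,0,0,0,0.3,1]]])

```text
time_s: 13.6
tcp_pos: [0.5067, -0.3607, 0.1121]
ee_rot: [[0.986, -0.164, 0.0], [-0.164, -0.986, -0.0], [0.0, 0.0, -1.0]]
wrist_force: [0.7, 0.3, -0.1]
gripper_width: 0.143
```

```bash
python3 w.py w5|grep -v amber
```

```text
t 13.6 tcp [ 0.5067 -0.3607  0.1121] w 0.14250043965275994 F [ 0.6913  0.2837 -0.1416] hx -9.441402447397401 j [-20.5544  27.1173  -8.376    0.0044 -54.4848 101.1104]
black 23172.0 [255.5907 354.9022] ((357.66973876953125, -334.0389709472656), (509.0182800292969, 103.03030395507812), 80.6288833618164)
black 1167.0 [ 39.7733 242.4012] ((487.85491943359375, -165.7950897216797), (13.896607398986816, 83.77037811279297), 19.557159423828125)
black 25284.0 [265.3013 261.4971] ((455.22076416015625, -349.44683837890625), (297.8625183105469, 162.32620239257812), 83.40955352783203)
```

View pics/w5.png

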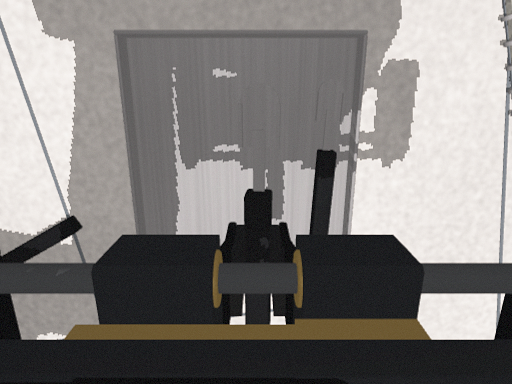

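The held spatula (handle end at (258,190)) is parallel to the tray, with the kept one at (322,190) clear on the right. I'll lower it.

play_rows(commands=[[[0,0,-0.035,0,0,0,1],[0,0,-0.07,0,0,0,1],[0,0,-0.09,0,0,0,1],[0,0,-0.097,0,0,0,1],[0,0,-0.099,0,0,0,1]]])

```text
time_s: 14.15
tcp_pos: [0.5071, -0.3574, 0.0143]
ee_rot: [[0.988, -0.158, -0.005], [-0.158, -0.988, 0.001], [-0.005, 0.0, -1.0]]
wrist_force: [-7.6, 3.0, 18.1]
gripper_width: 0.146
```

play_rows(commands=[[[0,0,-0.001,0,0,0,1],[0,0,-0.002,0,0,0,1],[0,0,-0.003,0,0,0,1],[0,0,-0.003,0,0,0,1]]])

```text
time_s: 14.55
tcp_pos: [0.5071, -0.3575, 0.0142]
ee_rot: [[0.988, -0.157, -0.004], [-0.157, -0.988, 0.0], [-0.004, 0.001, -1.0]]
wrist_force: [-10.0, 4.5, 21.3]
gripper_width: 0.151
```

play_rows(commands=[[[0,0,0.003,0,0,0,1],[0,0,0.003,0,0,0,0.7],[0,0,0.003,0,0,0,0.7],[0,0,0.003,0,0,0,0.7],[0,0,0.02,0,0,0,0.7]]])

```text
time_s: 15.05
tcp_pos: [0.5064, -0.3577, 0.027]
ee_rot: [[0.987, -0.16, -0.005], [-0.16, -0.987, 0.003], [-0.006, -0.002, -1.0]]
wrist_force: [-0.1, -1.0, -0.1]
gripper_width: 0.293
```

play_rows(commands=[[[0,0,0.04,0,0,0,0.6],[0,0,0.08,0,0,0,0.5],[0,0,0.11,0,0,-0.1,0.4],[-0.005,0.03,0.14,0,0,-0.24,0.4],[-0.005,0.07,0.14,0,0,-0.38,0.4]]])

```text
time_s: 15.55
tcp_pos: [0.5054, -0.2902, 0.1739]
ee_rot: [[0.853, -0.522, 0.008], [-0.522, -0.853, -0.004], [0.009, -0.001, -1.0]]
wrist_force: [1.0, 0.6, 0.6]
gripper_width: 0.586
```

```bash
python3 w.py w6|grep -v amber; python3 - <<'E'
from h import *
from station import r
c=r.capture('top');np.savez('top2.npz',**c)
im=c['image'];cv2.imwrite('pics/top2.png',cv2.resize(im[140:290,60:460,::-1],(800,300)))
for k,a in blobs(black(im),60,500): print('black',a,k.mean(0)*1.5,cv2.minAreaRect(ray(c,k,.012)[:,:2].astype(np.float32)*1000))
for k,a in blobs(amber(im),25,400): print('amber',a,ray(c,k.mean(0),.023)[0])
E
```

```text
t 15.55 tcp [ 0.5054 -0.2902  0.1739] w 0.5858471617748201 F [0.9578 0.5626 0.5554] hx -31.435303045777825 j [-13.8957  19.9204 -10.1923   0.1073 -59.3632  72.4064]
black 9702.5 [415.8569 284.0939] ((312.07635498046875, -369.55865478515625), (205.35861206054688, 109.75206756591797), 58.68040084838867)
black 1088.5 [192.1511 246.777 ] ((478.2119140625, -183.5980682373047), (51.386566162109375, 46.668697357177734), 58.66529846191406)
black 1113.5 [322.6028 247.1986] ((398.60870361328125, -315.4040832519531), (51.91669845581055, 47.771644592285156), 58.665218353271484)
black 36925.0 [211.938  330.0881] ((373.5953063964844, -206.2105712890625), (624.110107421875, 217.61293029785156), 58.697505950927734)
black 1109.5 [319.5635 146.8453] ((492.8567810058594, -355.39666748046875), (14.388785362243652, 85.1897964477539), 81.06157684326172)
black 1343.0 [373.651  122.5781] ((486.41546630859375, -410.68701171875), (15.72522258758545, 84.85161590576172), 78.3600082397461)
black 128.0 [627.         138.82692308] ((843.15673828125, -454.03912353515625), (98.34183502197266, 12.672621726989746), 83.3277816772461)
amber 161.0 [0.51052024 0.37840574 0.023     ]
amber 150.0 [0.54285734 0.30433873 0.023     ]
amber 153.5 [0.58138867 0.37213556 0.023     ]
```

View pics/w6.png

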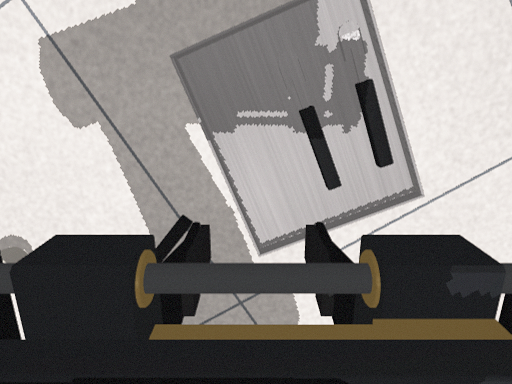

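Both spatulas lie parallel in the tray, A at (320,147) and the kept one at (374,122). All three stoppers stand in place. Next is spatula B.

play_rows(commands=[[[-0.005,0.035,0,0,0,-0.14,0.4],[-0.01,0.07,0,0,0,-0.28,0.4],[-0.016,0.11,0,0,0,-0.42,0.4],[-0.02,0.14,0,0,0,-0.56,0.4],[-0.024,0.151,-0.01,0,0,-0.679,0.4]]])

```text
time_s: 16.15
tcp_pos: [0.4798, -0.1359, 0.1602]
ee_rot: [[0.343, -0.939, 0.002], [-0.939, -0.343, -0.0], [0.001, -0.002, -1.0]]
wrist_force: [0.1, 1.2, 0.5]
gripper_width: 0.599
```

play_rows(commands=[[[0,0,0,0,0,0,0.4],[0,0,0,0,0,0,0.4]]])

```text
time_s: 16.35
tcp_pos: [0.4792, -0.138, 0.1593]
ee_rot: [[0.347, -0.938, -0.001], [-0.938, -0.347, -0.0], [0.0, 0.001, -1.0]]
wrist_force: [0.1, -0.4, 1.2]
gripper_width: 0.6
```

```bash
python3 w.py w7|grep -v amber
```

```text
t 16.35 tcp [ 0.4792 -0.138   0.1593] w 0.6004446904254823 F [ 0.0648 -0.4293  1.2451] hx -69.68275234081655 j [  2.6335  13.2175 -22.2693   0.0269 -54.5651  17.6681]
black 7958.5 [417.0403 284.0403] ((283.40435791015625, -86.30340576171875), (198.3874969482422, 105.82461547851562), 20.341075897216797)
black 35984.0 [222.9042 337.0349] ((424.8497009277344, 10.71099853515625), (600.108154296875, 189.20848083496094), 20.2852783203125)
black 1125.0 [324.4071 247.1071] ((382.00775146484375, -96.23882293701172), (50.803836822509766, 44.85222625732422), 20.34486198425293)
black 1106.5 [190.3357 247.2168] ((523.8270874023438, -43.675411224365234), (51.0096321105957, 44.8150634765625), 20.33172035217285)
black 1133.0 [257.8384 151.    ] ((484.89166259765625, -158.0966796875), (12.950700759887695, 83.79093933105469), 20.07501983642578)
```

View pics/w7.png

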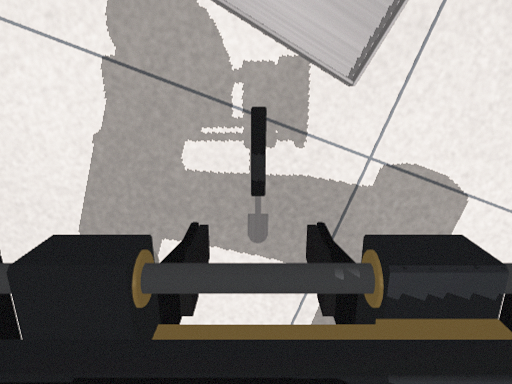

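Spatula B's handle runs from (258,108) to (258,194), with its scoop nearer the gripper at (258,228). It's aligned, so I'll grasp.

play_rows(commands=[[[0,-0.002,-0.04,0,0,0,0.4],[0,-0.002,-0.08,0,0,0,0.4],[0,-0.002,-0.12,0,0,0,0.4],[0,-0.002,-0.145,0,0,0,0.4],[0,-0.002,-0.153,0,0,0,0.4]]])

```text
time_s: 16.9
tcp_pos: [0.4775, -0.1408, 0.0039]
ee_rot: [[0.344, -0.939, -0.005], [-0.939, -0.344, -0.0], [-0.002, 0.005, -1.0]]
wrist_force: [-0.1, -0.4, -0.0]
gripper_width: 0.6
```

play_rows(commands=[[[0,0,-0.001,0,0,0,0.8],[0,0,-0.002,0,0,0,1],[0,0,-0.002,0,0,0,1],[0,0,-0.002,0,0,0,1],[0,0,-0.002,0,0,0,1]]])

```text
time_s: 17.4
tcp_pos: [0.4796, -0.1397, 0.0055]
ee_rot: [[0.344, -0.939, 0.002], [-0.939, -0.344, 0.0], [0.001, -0.002, -1.0]]
wrist_force: [0.5, 0.3, -0.2]
gripper_width: 0.228
```

play_rows(commands=[[[0,0,0,0,0,0,1],[0,0,0,0,0,0,1],[0,0,0,0,0,0,1]]])

```text
time_s: 17.7
tcp_pos: [0.4794, -0.1397, 0.0052]
ee_rot: [[0.344, -0.939, 0.001], [-0.939, -0.344, -0.0], [0.0, -0.001, -1.0]]
wrist_force: [-2.0, -0.1, 5.0]
gripper_width: 0.158
```

play_rows(commands=[[[0,0,0.02,0,0,0,1],[0,0,0.06,0,0,0,1],[0,0,0.1,0,0,-0.12,1],[0,0,0.11,0,0,-0.26,1],[0,0,0.11,0,0,-0.4,1]]])

```text
time_s: 18.2
tcp_pos: [0.4804, -0.1397, 0.1169]
ee_rot: [[-0.054, -0.999, 0.005], [-0.999, 0.054, 0.0], [-0.0, -0.005, -1.0]]
wrist_force: [0.4, -1.1, -0.5]
gripper_width: 0.154
```

play_rows(commands=[[[0.004,-0.016,0,0,0,-0.14,1],[0.008,-0.032,0,0,0,-0.28,1],[0.012,-0.05,0,0,0,-0.42,1],[0.016,-0.066,0,0,0,-0.56,1],[0.02,-0.082,0,0,0,-0.7,1]]])

```text
time_s: 18.7
tcp_pos: [0.4988, -0.2223, 0.1141]
ee_rot: [[-0.685, -0.728, -0.001], [-0.728, 0.685, 0.0], [0.0, 0.001, -1.0]]
wrist_force: [0.1, -0.1, -1.5]
gripper_width: 0.157
```

play_rows(commands=[[[0.004,-0.016,0,0,0,-0.14,1],[0.008,-0.032,0,0,0,-0.28,1],[0.012,-0.05,0,0,0,-0.42,1],[0.016,-0.066,0,0,0,-0.56,1],[0.02,-0.084,0,0,0,-0.7,1]]])

```text
time_s: 19.2
tcp_pos: [0.5188, -0.3061, 0.1139]
ee_rot: [[-0.993, -0.116, -0.001], [-0.116, 0.993, 0.001], [0.001, 0.001, -1.0]]
wrist_force: [0.5, -0.5, 0.0]
gripper_width: 0.154
```

play_rows(commands=[[[0,0,0,0,0,-0.14,1],[0,0,0,0,0,-0.28,1],[0,0,0,0,0,-0.287,1],[0,0,0,0,0,-0.287,1]]])

```text
time_s: 19.6
tcp_pos: [0.5188, -0.3056, 0.1142]
ee_rot: [[-0.987, 0.162, -0.001], [0.162, 0.987, 0.0], [0.001, 0.0, -1.0]]
wrist_force: [0.4, 0.7, -0.8]
gripper_width: 0.157
```

```bash
python3 w.py w8|grep -v amber
```

```text
t 19.6 tcp [ 0.5188 -0.3056  0.1142] w 0.15693789773345976 F [ 0.4164  0.6774 -0.7676] hx 170.69009483795318 j [-15.1162  25.3083 -11.1477  -0.009  -53.585  -84.1884]
black 905.5 [183.4742 316.617 ] ((620.279296875, -400.05426025390625), (124.74111938476562, 31.38079071044922), 80.73885345458984)
black 21126.0 [242.4875 357.6965] ((667.1857299804688, -332.277099609375), (509.9702453613281, 103.21085357666016), 80.8689193725586)
black 12237.0 [260.9645 244.1526] ((587.5686645507812, -316.1976318359375), (212.6950225830078, 205.24395751953125), 36.76982498168945)
black 2019.5 [123.4219 168.8945] ((486.31268310546875, -410.4979553222656), (17.5777530670166, 85.38240814208984), 78.2101821899414)
black 1749.5 [191.824 165.867] ((493.1859130859375, -354.99053955078125), (15.137340545654297, 85.15419006347656), 80.7533950805664)
```

View pics/w8.png

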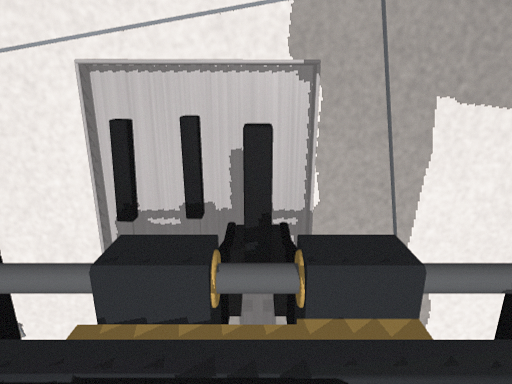

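Held spatula B (handle at (258,175)) is parallel to A at (192,166) and the kept one at (123,169), with its scoop towards +x. Lowering now.

play_rows(commands=[[[0,-0.001,-0.035,0,0,0,1],[0,-0.002,-0.07,0,0,0,1],[0,-0.002,-0.092,0,0,0,1],[0,-0.002,-0.099,0,0,0,1],[0,-0.002,-0.101,0,0,0,1]]])

```text
time_s: 20.15
tcp_pos: [0.5189, -0.3077, 0.013]
ee_rot: [[-0.987, 0.163, -0.001], [0.163, 0.987, 0.0], [0.001, -0.0, -1.0]]
wrist_force: [-0.0, 0.3, 0.3]
gripper_width: 0.161
```

play_rows(commands=[[[0,0,-0.001,0,0,0,1],[0,0,-0.002,0,0,0,1],[0,0,-0.003,0,0,0,1],[0,0,-0.003,0,0,0,1]]])

```text
time_s: 20.55
tcp_pos: [0.5193, -0.3079, 0.0112]
ee_rot: [[-0.986, 0.164, 0.001], [0.164, 0.986, -0.0], [-0.001, -0.0, -1.0]]
wrist_force: [0.1, -0.3, -0.5]
gripper_width: 0.155
```

play_rows(commands=[[[0,0,-0.001,0,0,0,1],[0,0,-0.002,0,0,0,1],[0,0,-0.0025,0,0,0,1],[0,0,-0.0025,0,0,0,1]]])

```text
time_s: 20.95
tcp_pos: [0.519, -0.3077, 0.0083]
ee_rot: [[-0.986, 0.164, -0.0], [0.164, 0.986, -0.0], [0.0, -0.0, -1.0]]
wrist_force: [-1.1, 0.9, 2.1]
gripper_width: 0.156
```

play_rows(commands=[[[0,0,0,0,0,0,0.7],[0,0,0,0,0,0,0.7],[0,0,0,0,0,0,0.7],[0,0,0.01,0,0,0,0.7],[0,0,0.03,0,0,0,0.7]]])

```text
time_s: 21.45
tcp_pos: [0.5179, -0.3074, 0.0373]
ee_rot: [[-0.986, 0.165, -0.003], [0.165, 0.986, 0.001], [0.004, 0.001, -1.0]]
wrist_force: [0.1, 1.2, -0.1]
gripper_width: 0.298
```

play_rows(commands=[[[0,0,0.04,0,0,0,0.7],[0,0,0.08,0,0,0,0.7],[0,0.02,0.12,0,0,0,0.7],[-0.02,0.06,0.14,0,0,0,0.7],[-0.04,0.1,0.14,0,0,0,0.7]]])

```text
time_s: 21.95
tcp_pos: [0.4809, -0.2076, 0.1823]
ee_rot: [[-0.986, 0.165, 0.009], [0.165, 0.986, -0.002], [-0.009, -0.0, -1.0]]
wrist_force: [1.1, 0.7, 0.6]
gripper_width: 0.301
```

play_rows(commands=[[[-0.01,0.05,0,0,0,0,0.7],[-0.02,0.1,0,0,0,0,0.7],[-0.03,0.15,0,0,0,0,0.7],[-0.03,0.18,0,0,0,0,0.7],[-0.03,0.18,0,0,0,0,0.7]]])

```text
time_s: 22.45
tcp_pos: [0.449, -0.0248, 0.1793]
ee_rot: [[-0.987, 0.159, 0.003], [0.159, 0.987, 0.001], [-0.002, 0.001, -1.0]]
wrist_force: [0.4, 0.0, 0.7]
gripper_width: 0.302
```

```bash
python3 - <<'E'
from h import *
from station import r
ims=[]
for n in('top','scene'):
    c=r.capture(n);im=c['image'];ims.append(im[:,:,::-1]);print(n)
    for k,a in blobs(black(im),60,500):
        rc=cv2.minAreaRect(ray(c,k,.015)[:,:2].astype(np.float32)*1000)
        if rc[0][1]<-250 and rc[0][0]<700: print('black',a,rc)
    for k,a in blobs(amber(im),25,400): print('amber',a,ray(c,k.mean(0),.023)[0])
cv2.imwrite('pics/end.png',np.vstack([cv2.resize(ims[0][155:275,50:450],(800,240)),cv2.resize(ims[1][100:280,90:410],(620,349)) @ np.eye(3) if 0 else cv2.copyMakeBorder(cv2.resize(ims[1][100:280,90:410],(620,349)),0,0,0,180,0)]))
print(r.sense()['time_s'])
E
```

```text
top
black 162.5 ((488.99700927734375, -410.583740234375), (14.412043571472168, 83.42357635498047), 78.31607818603516)
black 154.0 ((495.5570373535156, -354.4401550292969), (13.765390396118164, 83.29026794433594), 80.59413146972656)
black 148.5 ((501.1841125488281, -303.275146484375), (13.307327270507812, 83.42862701416016), 80.38353729248047)
amber 161.0 [0.51052024 0.37840574 0.023     ]
amber 147.0 [0.5427305  0.30427164 0.023     ]
amber 154.0 [0.58171629 0.37258262 0.023     ]
scene
black 93.5 ((490.0790100097656, -411.66986083984375), (12.807229042053223, 85.28189086914062), 78.43585205078125)
black 84.5 ((496.14349365234375, -355.6902770996094), (11.90510368347168, 86.3994369506836), 80.67051696777344)
black 77.0 ((502.13671875, -304.7621765136719), (11.529037475585938, 84.75475311279297), 79.8252944946289)
amber 83.0 [0.58346043 0.37214477 0.023     ]
amber 71.0 [0.54366857 0.30642875 0.023     ]
amber 76.5 [0.51151174 0.37949213 0.023     ]
22.55
```

View pics/end.png

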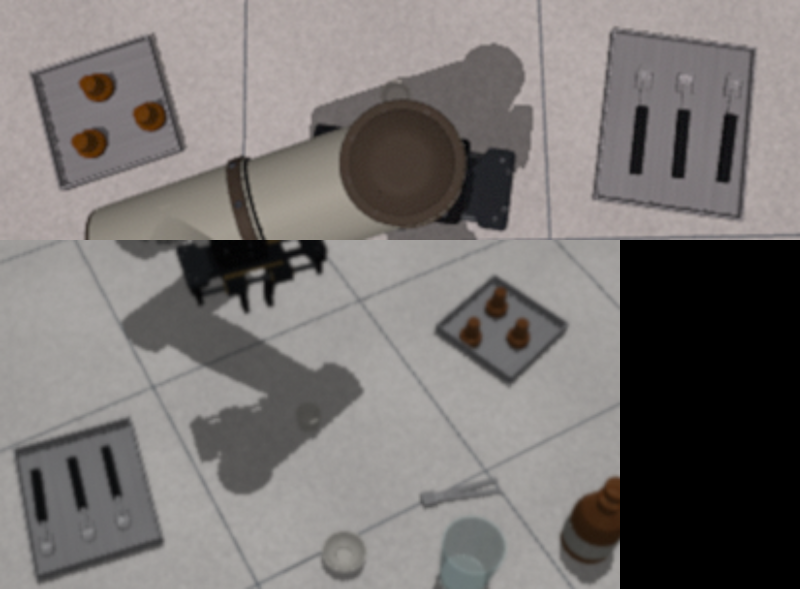

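The final views show three spatulas side by side in the right-hand tray with their scoops up, at (645,80), (685,80) and (733,85). Three stoppers stand in the left-hand tray. The dish and tweezers are where they were, and the crucible is in shadow at (308,417).

```bash
python3 -c "
from station import r
print(r.finish_job())"
```

```text
the job is handed in; nothing more can be done
None
```

I sorted both loose stoppers into the square tray and both loose spatulas into the oblong tray, then handed the job in at about 22.6 s of the 72 s allowed. No verdict was reported.

My last checks, from the top and scene cameras:
- **Spatulas:** all three lie side by side with scoops towards +x. They are within about 3° of the tray's long axis, roughly 50–57 mm apart, and their middles are about 1 cm or less from the tray's middle lengthwise.
- **Stoppers:** all three stand upright in the square tray, well off the walls. I lowered each one until the wrist force showed contact before letting go.
- **Kept items:** they appear unmoved. The two camera views agree to about 2 mm on everything in the trays.
- **Bystanders:** the dish and tweezers look unmoved. The crucible was partly hidden by the arm or in shadow in the last views, and I did not measure any of the three again. I saw no contact with them.

When I set down spatula A, it met the tray floor about 5 mm higher than expected and was pressed with about 20 N before release. It lay parallel to the kept spatula in later views, and no other check disagreed.

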